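Index the potter's table to the next station

TASK

Push the wooden index table (the turntable with six upright posts, not the plain steel banding wheel) round by one station, the way that brings the tall cup to the steel pointer, until it clicks into its detent there. Go gently enough that the tall cup and the low bowl ride along standing on their pads, and leave it seated with the cup in front of the pointer.

Things in the scene. Friction and masses are not known exactly. Their poses are not given: they have to be found in the camera images.
- index_base: Fixed dark steel foot of the index table; its yaw varies. Origin on the wheel's vertical axis at work surface height, z up. On its +x axis stands the steel pointer: upright 12 x 36 mm, 110 mm tall, 188 to 200 mm from the axis, its tip reaching in to 154 mm from the axis at 104 mm height. (The plain banding wheel, 190 mm wide, 87 mm tall, no posts, stands about 0.4 m off.)
- wheel_top (a point): Centre of the wheel's top face, 70 mm above the work surface; its axes turn with the wheel. Pale wooden disc, 300 mm diameter, 20 mm thick. Six grey 62 mm felt pads centred 100 mm from the axis at 0, 60, 120.. degrees from this x axis; six upright dark wooden posts to push by, 14 mm diameter, 55 mm tall, 130 mm from the axis at 30, 90, 150.. degrees.
- index_table (a joint): Wheel angle on its foot, rad: 0 at the start, grows counter-clockwise seen from above, turns either way. Stations 1.047 apart. A spring roller notch holds it at each: about 5 N at a post to leave, then free with slight friction, resists from 0.28 rad before the next station and pulls in once within about 0.09 of it. Left between notches it stays put. At 0 the wheel's x axis is the foot's.
- tall_cup: Loose brown clay tumbler, 62 mm in diameter, 90 mm tall, origin at the centre of its underside, z up. It stands on the pad next to the pointer, on one side or the other (60 or -60 degrees from the foot's +x axis).
- bowl: Loose brown clay low bowl, 82 mm in diameter, 36 mm tall, origin at the centre of its underside, z up. It stands on the pad next to the pointer on the other side from the cup.
Mind the look-alikes: they are no part of the job. What is shaped like the bowl but green or purple is not meant. What is shaped like the tall_cup but blue or yellow is not meant.

How it is judged:
By the outcome, as a careful person would: the job done as asked, in the order asked, and still so for the second after the job is handed in, with the robot touching nothing.
It also fails if it takes over 38 s, if anything falls off the work surface, if the arm or the gripper's body presses on something with over 40 N, if the wrist force passes 120 N, or if a joint passes its speed limit or range.

ROBOT

A 7-joint arm with a two-finger parallel gripper is mounted at the origin on the work surface. World frame = base frame: x ahead of the robot, y to its left, z up, the work surface at z = 0. Lengths are in m, angles in rad, forces in N, time in s.
With the tool pointing down it reaches from about 0.4 to 0.85 m from the base axis. Payload 10.4 kg.
Tool frame: the origin (TCP) lies midway between the tips of the shut fingers; the grasp point (between the pads) lies 19 mm behind it; z points along the fingers, x is the direction in which the jaws open and shut, and the axes are right-handed (so a half turn about z gives the same grasp; the last joint's range is limited). The gripper opens to 85 mm and grips with 20 to 120 N. Pads are 22 mm wide; open, the fingers measure 114 mm over their backs; the gripper's body (76 mm by 85 mm) begins 54 mm behind the grasp point. The pads swing forward as they close: fully open they stand 13 mm farther back than shut.
Start: joints at [1.106, 0.332, -0.065, 1.46, 0.022, 1.35, -0.088], TCP at [0.267, -0.565, 0.231] pointing down, gripper open.
Joint ranges: [-2.6, 2.6], [-0.5, 2.12], [-1.47, 1.34], [0.16, 2.42], [-1.27, 4.41], [0.06, 2.06], [-2.6, 2.6]. Speed limits (rad/s): [2.22, 2.22, 2.79, 2.79, 3.14, 3.14, 3.14].

INTERFACE

Orientations are given as a unit quaternion [x, y, z, w].
In Python, from workcell import monitor, eyes, ticket, models gives the robot as it stands.
- The arm moves only by the tool servo_tool, never from a script. Its argument "motion" is a list of rows, each a list of 7 numbers: the opening, from 0 (shut) to 1 (fully open), then the shift along the tool's x, y, z in m, then the turn, a rotation vector about the tool's x, y, z in degrees. In form: [[fingers, tx, ty, tz, rx, ry, rz], ...]. A call has 1 to 20 rows; each row is the pose to reach, as a shift and turn from the pose commanded when the call began, along the tool's axes at that moment; what a row does not reach only later rows make up. A row lasts 1/8 s, in which the tool goes at most 62.5 mm and 10.7 degrees, less where a joint would pass 70% of its speed; a pose out of reach is approached as far as the arm can. A call with a gripper value outside its range is refused whole. The fingers move at their own pace and stop on an object; "grip_force" is the grip in N (left out, the last holds). Time passes only in rows, so rows that repeat a pose let the fingers close. It gives the time, the measured TCP pose, the force and the opening at its end, in the units of the state.
- monitor.get_obs(): the state, without advancing time (a new reading comes with each control period).
- eyes.camera(name): name is "side" or "top" or "wrist"; returns (picture, depth): 420x560x3 uint8, blue, green, red; 420x560 float32, m along the optical axis (not along the pixel's ray), 0 where there is no reading.
- eyes.camera_info(name): a dict with "intrinsics" (3x3 intrinsics, pixels), "extrinsics" (4x4, takes a point from world to camera coordinates); the wrist camera has in their place "tool_from_camera" (4x4, takes a point from camera to tool coordinates, whose origin is the TCP and whose axes are the tool frame's). Camera axes: x right, y down, z forward; pixel columns grow to the right and rows downward; lengths in m; the calibration is good to about 2 mm. A picture is of the moment at which its call begins: read the wrist's pose just before it. camera_info takes no time and is no camera call.
- ticket.hand_in(): hands the job in, once; it reports no verdict.
Trained networks look in the newest picture that a camera, given by its name, has taken for a name from the list of things; names that differ only in an ending like _2 or _b are one class to them, and where a whole thing is asked for, a point or a joint stands for the part that bears it (a point fixed in the world has none). Each returns a list of dicts, best first, with "confidence" (0 to 1); they miss things now and then, are a little off and sometimes report something else, mostly with a low value. They report only what shows in the picture. A call takes as long as a camera call. They do not tell look-alikes from the thing itself.
- models.boxes_of(camera, thing): "point" ([x, y, z] in m, in the coordinates of the camera as it stood for that picture, good to about 4 mm: the middle of the surface that is visible of it).
The state is a dict: "clock": time; "joint_pos": joint angles; "joint_velocities": joint speeds; "tau": joint torques, N m; "position": TCP position; "ee_rot": TCP orientation; "ft_force": force on the tool from outside, world axes, zero at the start; "torque": the same for the moment, N m; "grip_width": opening from 0.0 (shut) to 1.0 (fully open).
Only numpy, scipy, OpenCV 4.12 (cv2) and the standard library are available. Lean on these libraries where they do the work, as an engineer would, in place of code of your own. Each camera call takes 0.05 s, during which the arm holds its last target. There are 200 camera calls.

## Working session

There is one attempt and no reset: what is moved stays moved. The work goes in short steps, Python scripts to look and compute and a tool call to move; the robot and the scene stay as the last step left them, time stands still between calls to the robot, and variables do not carry over. Pictures are saved under pics/ and viewed, about 8 in all and at most 12, crops included, and the job is handed in when it is done.

Besides the shell and the picture viewer there is one more tool, called after "Emit:" as name([rows], argument=value, ...), one row to a line, values as JSON. servo_tool: Moves the arm, as the interface text tells. Its arguments: {"type":"object","properties":{"motion":{"type":"array"},"grip_force":{"type":"number"}},"required":["motion"]}

```bash
mkdir -p pics
cat > h.py <<'E'
import numpy as np, cv2
from workcell import monitor, eyes, ticket, models
def world(cam,p):
    E=np.array(eyes.camera_info(cam)["extrinsics"]); return (np.linalg.inv(E)@np.r_[p,1])[:3]
def cloud(cam,d):
    i=eyes.camera_info(cam); K=np.array(i["intrinsics"]); v,u=np.indices(d.shape)
    P=np.stack([(u-K[0,2])/K[0,0]*d,(v-K[1,2])/K[1,1]*d,d],-1)
    E=np.linalg.inv(np.array(i["extrinsics"])); return P@E[:3,:3].T+E[:3,3]
E
python3 - <<'E'
from h import *
ims=[]
np.set_printoptions(precision=4,suppress=True)
for c in ["top","side"]:
    p,d=eyes.camera(c); ims.append(p); np.savez(f"/tmp/{c}.npz",p=p,d=d)
    for t in ["index_base","wheel_top","tall_cup","bowl"]:
        for r in models.boxes_of(c,t)[:3]: print(c,t,round(r["confidence"],2),world(c,r["point"]))
    cv2.imwrite(f"pics/{c}0.png",p)
o=monitor.get_obs(); print(o["clock"],o["position"],o["ee_rot"],o["ft_force"])
E
```

```text
top index_base 0.6 [0.5841 0.2339 0.0672]
top wheel_top 0.88 [0.5771 0.2368 0.07  ]
top wheel_top 0.56 [0.5847 0.2333 0.0672]
top tall_cup 0.94 [0.6628 0.3085 0.1316]
top tall_cup 0.7 [0.6215 0.5002 0.0658]
top tall_cup 0.63 [0.4667 0.5358 0.0631]
top bowl 0.92 [0.6343 0.1369 0.0912]
top bowl 0.7 [0.2958 0.1853 0.0265]
top bowl 0.67 [ 0.7555 -0.1619  0.0273]
side index_base 0.65 [0.5761 0.2428 0.0756]
side wheel_top 0.88 [0.572  0.2478 0.07  ]
side tall_cup 0.9 [0.6558 0.3218 0.1345]
side tall_cup 0.75 [0.4641 0.5355 0.0661]
side bowl 0.86 [0.6349 0.1307 0.0949]
side bowl 0.63 [0.2926 0.1695 0.0254]
side bowl 0.58 [ 0.7483 -0.1708  0.0258]
0.5 [ 0.2672 -0.565   0.2313] [ 0.8449 -0.535   0.      0.    ] [ 0.4576  0.3819 -0.1521]
```

View pics/top0.png

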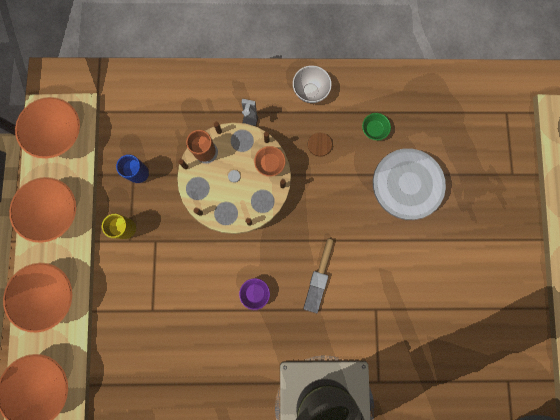

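View pics/side0.png

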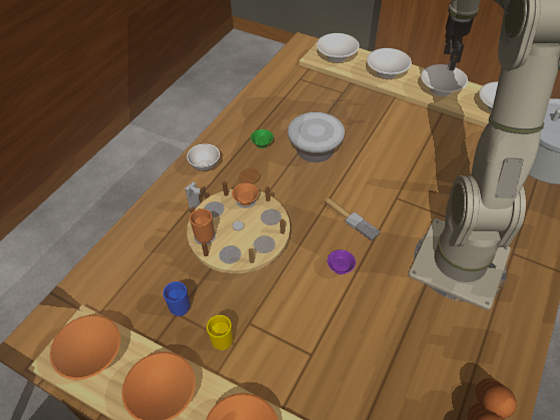

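Run:
```python
from h import *
np.set_printoptions(precision=4,suppress=True)
z=np.load("/tmp/top.npz"); P=cloud("top",z["d"]); ok=z["d"]>0
near=ok&(np.hypot(P[...,0]-.577,P[...,1]-.237)<.24)
# wheel surface: fit circle
m=near&(abs(P[...,2]-.07)<.006)
c=max(cv2.findContours(m.astype(np.uint8),0,1)[0],key=len)[:,0]
h=P[c[:,1],c[:,0]][:,:2]
from scipy.optimize import least_squares
r=least_squares(lambda q:np.hypot(*(h-q[:2]).T)-.15,[.577,.237],loss="soft_l1",f_scale=.003); C=r.x; print("centre",C,np.median(abs(r.fun)))
rr=np.hypot(P[...,0]-C[0],P[...,1]-C[1]); th=np.degrees(np.arctan2(P[...,1]-C[1],P[...,0]-C[0]))
for name,mm in [("posts",near&(P[...,2]>.118)&(P[...,2]<.132)&(rr<.16)),("hi",near&(P[...,2]>.09)&(P[...,2]<.175))]:
    n,l,s,ce=cv2.connectedComponentsWithStats(mm.astype(np.uint8))
    for k in range(1,n):
        if s[k,4]>8: q=P[l==k]; print(name,s[k,4],ce[k],np.median(q,0),"r",np.median(rr[l==k]).round(3),"th",np.median(th[l==k]).round(1),"maxz",q[:,2].max().round(3))
```

```text
centre [0.5962 0.233 ] 0.003908317231992919
posts 25 [215.96 124.2 ] [0.7207 0.2758 0.1254] r 0.132 th 19.0 maxz 0.129
posts 24 [266.     133.7083] [0.6952 0.149  0.1256] r 0.13 th -40.4 maxz 0.128
posts 181 [199.7348 143.6685] [0.6671 0.3157 0.1304] r 0.109 th 48.6 maxz 0.132
posts 34 [206.6471 153.4706] [0.6387 0.2954 0.1244] r 0.079 th 55.7 maxz 0.132
posts 27 [180.7037 161.2222] [0.6241 0.3612 0.1252] r 0.131 th 77.9 maxz 0.129
posts 27 [282.5926 181.2593] [0.5729 0.1067 0.1253] r 0.128 th -100.7 maxz 0.129
posts 28 [196.25   209.6786] [0.5013 0.32   0.1251] r 0.129 th 137.6 maxz 0.13
posts 25 [247.8  220.08] [0.4757 0.1928 0.1256] r 0.127 th -161.9 maxz 0.13
hi 160 [247.4062 106.0187] [0.7813 0.1989 0.1088] r 0.19 th -11.0 maxz 0.114
hi 49 [216.898  126.2245] [0.7182 0.2752 0.1182] r 0.129 th 18.9 maxz 0.129
hi 668 [200.4701 144.7231] [0.6632 0.311  0.1334] r 0.105 th 49.7 maxz 0.165
hi 42 [266.0714 135.5238] [0.6926 0.149  0.1235] r 0.128 th -40.8 maxz 0.128
hi 493 [269.146  159.8032] [0.6385 0.1419 0.1011] r 0.104 th -65.2 maxz 0.112
hi 50 [182.1  162.72] [0.622  0.3601 0.1199] r 0.13 th 78.6 maxz 0.129
hi 41 [282.4634 182.4146] [0.5706 0.1086 0.1237] r 0.128 th -101.5 maxz 0.129
hi 42 [197.1905 210.5476] [0.5006 0.3184 0.1231] r 0.129 th 138.6 maxz 0.13
hi 33 [248.1212 220.7576] [0.474  0.1928 0.1247] r 0.129 th -161.9 maxz 0.13
```

```bash
cat > plan.py <<'E'
from h import *
from scipy.spatial.transform import Rotation as R
C=np.array([.598,.234]); Y0=-11.4
def rows(poses, op):
    """poses: list of (x,y,z,yaw_deg) world; from measured pose now"""
    o=monitor.get_obs(); p=np.array(o["position"]); q=R.from_quat(o["ee_rot"]); M=q.as_matrix()
    M0yaw=np.degrees(np.arctan2(M[1,0],M[0,0])); out=[]
    for x,y,z,w in poses:
        t=M.T@(np.array([x,y,z])-p); out.append([op,*np.round(t,4),0,0,round(-(w-M0yaw),1)])
    print("yaw",M0yaw); print(str(out).replace("np.float64(","").replace(")",""))
E
python3 - <<'E'
from plan import *
s=np.linspace(0,1,21)[1:]
w=-64.7+173.4*s
az=np.radians(-64.7+(22+64.7)*np.minimum(1,s/.9)); r=np.interp(s,[0,.3,.6,.9,1],[.625,.58,.53,.512,.512])
a=np.radians(-161.4); P=C+.13*np.array([np.cos(a),np.sin(a)]); print(P)
ps=[[r[i]*np.cos(az[i]),r[i]*np.sin(az[i]),.231-.03*s[i],w[i]] for i in range(20)]
for i in (18,19): ps[i][:2]=P
rows(ps,.5)
E
```

```text
[0.47479011 0.19253529]
yaw -64.68733751823108
[[0.5, -0.0097, -0.0517, 0.0018, 0, 0, -8.7], [0.5, -0.0236, -0.1019, 0.0033, 0, 0, -17.3], [0.5, -0.0415, -0.1502, 0.0048, 0, 0, -26.0], [0.5, -0.0633, -0.1962, 0.0063, 0, 0, -34.7], [0.5, -0.0886, -0.2396, 0.0078, 0, 0, -43.3], [0.5, -0.1172, -0.2802, 0.0093, 0, 0, -52.0], [0.5, -0.1494, -0.3172, 0.0108, 0, 0, -60.7], [0.5, -0.1843, -0.3508, 0.0123, 0, 0, -69.3], [0.5, -0.2214, -0.3809, 0.0138, 0, 0, -78.0], [0.5, -0.2603, -0.4072, 0.0153, 0, 0, -86.7], [0.5, -0.3008, -0.4298, 0.0168, 0, 0, -95.4], [0.5, -0.3425, -0.4484, 0.0183, 0, 0, -104.0], [0.5, -0.3825, -0.4679, 0.0198, 0, 0, -112.7], [0.5, -0.4238, -0.4838, 0.0213, 0, 0, -121.4], [0.5, -0.4661, -0.4961, 0.0228, 0, 0, -130.0], [0.5, -0.509, -0.5048, 0.0243, 0, 0, -138.7], [0.5, -0.5522, -0.5098, 0.0258, 0, 0, -147.4], [0.5, -0.5954, -0.5111, 0.0273, 0, 0, -156.0], [0.5, -0.5961, -0.5115, 0.0288, 0, 0, -164.7], [0.5, -0.5961, -0.5115, 0.0303, 0, 0, -173.4]]
```

Emit:
servo_tool([
  [0.5,-0.01,-0.052,0.002,0,0,-8.7],
  [0.5,-0.024,-0.102,0.003,0,0,-17.3],
  [0.5,-0.042,-0.15,0.005,0,0,-26],
  [0.5,-0.063,-0.196,0.006,0,0,-34.7],
  [0.5,-0.089,-0.24,0.008,0,0,-43.3],
  [0.5,-0.117,-0.28,0.009,0,0,-52],
  [0.5,-0.149,-0.317,0.011,0,0,-60.7],
  [0.5,-0.184,-0.351,0.012,0,0,-69.3],
  [0.5,-0.221,-0.381,0.014,0,0,-78],
  [0.5,-0.26,-0.407,0.015,0,0,-86.7],
  [0.5,-0.301,-0.43,0.017,0,0,-95.4],
  [0.5,-0.343,-0.448,0.018,0,0,-104],
  [0.5,-0.383,-0.468,0.02,0,0,-112.7],
  [0.5,-0.424,-0.484,0.021,0,0,-121.4],
  [0.5,-0.466,-0.496,0.023,0,0,-130],
  [0.5,-0.509,-0.505,0.024,0,0,-138.7],
  [0.5,-0.552,-0.51,0.026,0,0,-147.4],
  [0.5,-0.596,-0.511,0.027,0,0,-156],
  [0.5,-0.596,-0.511,0.029,0,0,-164.7],
  [0.5,-0.596,-0.511,0.03,0,0,-173.4],
])

```text
clock: 3.0
position: [0.4741, 0.1928, 0.2014]
ee_rot: [0.58, 0.814, -0.0, 0.0]
ft_force: [-0.5, -0.1, -0.1]
grip_width: 0.497
```

Run:
```python
from plan import *
np.set_printoptions(precision=4,suppress=True)
o=monitor.get_obs(); print(o["clock"],o["position"],o["ee_rot"],o["joint_pos"],o["grip_width"],o["ft_force"])
p,d=eyes.camera("wrist"); cv2.imwrite("pics/w1.png",p)
i=eyes.camera_info("wrist"); K=np.array(i["intrinsics"]); T=np.array(i["tool_from_camera"])
v,u=np.indices(d.shape); P=np.stack([(u-K[0,2])/K[0,0]*d,(v-K[1,2])/K[1,1]*d,d],-1)
P=P@T[:3,:3].T+T[:3,3]; W=P@R.from_quat(o["ee_rot"]).as_matrix().T+o["position"]
m=(d>0)&(abs(W[...,2]-.122)<.008)
n,l,s,ce=cv2.connectedComponentsWithStats(m.astype(np.uint8))
for k in range(1,n):
    if s[k,4]>60: q=W[l==k]; print(s[k],np.median(q,0),q[:,2].max(),np.median(P[l==k],0))
```

```text
3.0 [0.4741 0.1928 0.2014] [ 0.5802  0.8145 -0.      0.0002] [ 0.3777  0.21   -0.9441  1.759   0.1786  1.2628  1.2933] 0.4968730923883763 [-0.4748 -0.1474 -0.0572]
[273 204  20  22 333] [0.4735 0.1936 0.1247] 0.1269082195078442 [ 0.0006 -0.0002  0.0766]
[130 279  23  23 354] [0.5694 0.1091 0.1242] 0.12693727078611586 [-0.1105  0.063   0.0772]
[411 282  23  22 352] [0.4994 0.3188 0.1243] 0.12651389935131518 [0.111  0.0651 0.077 ]
[150 402  19  18 244] [0.6908 0.1495 0.1219] 0.1260406139336912 [-0.1116  0.1908  0.0795]
[393 405  19  15 209] [0.6197 0.3596 0.1209] 0.1263977180093872 [0.1102 0.1923 0.0805]
```

View pics/w1.png

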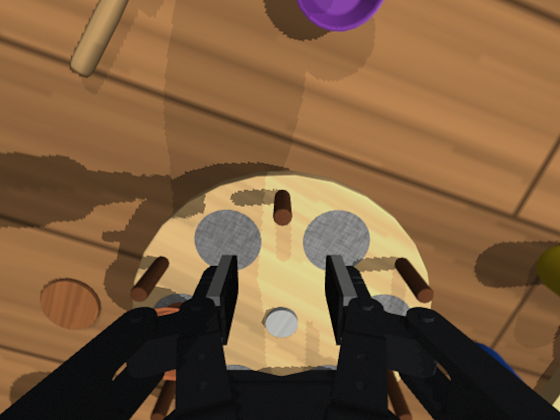

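The top view has the index table centred near px (235,177). The brown cup is at (200,145), left of the pointer (249,108), and the bowl is at (269,160), so the wheel must turn clockwise. The wrist view shows the target post at (282,207), within 1 mm of the TCP, and its pads are clear. Next I lower the open jaws around this post.

Emit:
servo_tool([
  [0.5,0,0,0.03,0,0,0],
  [0.5,0,0,0.06,0,0,0],
  [0.5,0,0,0.085,0,0,0],
  [0.5,0,0,0.105,0,0,0],
  [0.5,0,0,0.114,0,0,0],
  [0.4,0,0,0.115,0,0,0],
  [0.3,0,0,0.115,0,0,0],
  [0.25,0,0,0.115,0,0,0],
  [0.25,0,0,0.115,0,0,0],
  [0.25,0,0,0.115,0,0,0],
], grip_force=20)

```text
clock: 4.3
position: [0.4745, 0.1922, 0.0865]
ee_rot: [0.583, 0.813, 0.0, 0.0]
ft_force: [-0.5, 0.6, -0.6]
grip_width: 0.248
```

Run:
```python
import numpy as np
# smooth ramp: 80 rows total in 4 calls of 20, each relative to call start
n=80; r=np.array([min(1,(i+1)/10,(n-i)/10) for i in range(n)]); f=60*np.cumsum(r)/r.sum()
for c in range(4):
    b=f[20*c-1] if c else 0
    print([[.25,*[round(float(x),4) for x in (.13*np.sin(np.radians(a)),.13*(1-np.cos(np.radians(a))))],0,0,0,round(float(a),2)] for a in f[20*c:20*c+20]-b])
print(f[19::20], r.max()*60/r.sum()*8)
```

```text
[[0.25, 0.0002, 0.0, 0, 0, 0, 0.08], [0.25, 0.0006, 0.0, 0, 0, 0, 0.25], [0.25, 0.0012, 0.0, 0, 0, 0, 0.51], [0.25, 0.0019, 0.0, 0, 0, 0, 0.85], [0.25, 0.0029, 0.0, 0, 0, 0, 1.27], [0.25, 0.004, 0.0001, 0, 0, 0, 1.77], [0.25, 0.0054, 0.0001, 0, 0, 0, 2.37], [0.25, 0.0069, 0.0002, 0, 0, 0, 3.04], [0.25, 0.0086, 0.0003, 0, 0, 0, 3.8], [0.25, 0.0105, 0.0004, 0, 0, 0, 4.65], [0.25, 0.0124, 0.0006, 0, 0, 0, 5.49], [0.25, 0.0144, 0.0008, 0, 0, 0, 6.34], [0.25, 0.0163, 0.001, 0, 0, 0, 7.18], [0.25, 0.0182, 0.0013, 0, 0, 0, 8.03], [0.25, 0.0201, 0.0016, 0, 0, 0, 8.87], [0.25, 0.0219, 0.0019, 0, 0, 0, 9.72], [0.25, 0.0238, 0.0022, 0, 0, 0, 10.56], [0.25, 0.0257, 0.0026, 0, 0, 0, 11.41], [0.25, 0.0276, 0.003, 0, 0, 0, 12.25], [0.25, 0.0295, 0.0034, 0, 0, 0, 13.1]]
[[0.25, 0.0019, 0.0, 0, 0, 0, 0.85], [0.25, 0.0038, 0.0001, 0, 0, 0, 1.69], [0.25, 0.0058, 0.0001, 0, 0, 0, 2.54], [0.25, 0.0077, 0.0002, 0, 0, 0, 3.38], [0.25, 0.0096, 0.0004, 0, 0, 0, 4.23], [0.25, 0.0115, 0.0005, 0, 0, 0, 5.07], [0.25, 0.0134, 0.0007, 0, 0, 0, 5.92], [0.25, 0.0153, 0.0009, 0, 0, 0, 6.76], [0.25, 0.0172, 0.0011, 0,
[... 1377 characters left out ...]
.38], [0.25, 0.0096, 0.0004, 0, 0, 0, 4.23], [0.25, 0.0115, 0.0005, 0, 0, 0, 5.07], [0.25, 0.0134, 0.0007, 0, 0, 0, 5.92], [0.25, 0.0153, 0.0009, 0, 0, 0, 6.76], [0.25, 0.0172, 0.0011, 0, 0, 0, 7.61], [0.25, 0.0191, 0.0014, 0, 0, 0, 8.45], [0.25, 0.021, 0.0017, 0, 0, 0, 9.3], [0.25, 0.0227, 0.002, 0, 0, 0, 10.06], [0.25, 0.0242, 0.0023, 0, 0, 0, 10.73], [0.25, 0.0255, 0.0025, 0, 0, 0, 11.32], [0.25, 0.0267, 0.0028, 0, 0, 0, 11.83], [0.25, 0.0276, 0.003, 0, 0, 0, 12.25], [0.25, 0.0283, 0.0031, 0, 0, 0, 12.59], [0.25, 0.0289, 0.0033, 0, 0, 0, 12.85], [0.25, 0.0293, 0.0033, 0, 0, 0, 13.01], [0.25, 0.0295, 0.0034, 0, 0, 0, 13.1]]
[13.09859155 30.         46.90140845 60.        ] 6.76056338028169
```

Emit:
servo_tool([
  [0.25,0.0002,0,0,0,0,0.1],
  [0.25,0.0006,0,0,0,0,0.3],
  [0.25,0.0012,0,0,0,0,0.5],
  [0.25,0.002,0,0,0,0,0.9],
  [0.25,0.003,0,0,0,0,1.3],
  [0.25,0.004,0,0,0,0,1.8],
  [0.25,0.0054,0,0,0,0,2.4],
  [0.25,0.007,0,0,0,0,3],
  [0.25,0.0086,0,0,0,0,3.8],
  [0.25,0.0105,0,0,0,0,4.6],
  [0.25,0.0124,0.0006,0,0,0,5.5],
  [0.25,0.0144,0.0008,0,0,0,6.3],
  [0.25,0.0163,0.001,0,0,0,7.2],
  [0.25,0.0182,0.0013,0,0,0,8],
  [0.25,0.02,0.0016,0,0,0,8.9],
  [0.25,0.022,0.0019,0,0,0,9.7],
  [0.25,0.0238,0.0022,0,0,0,10.6],
  [0.25,0.0257,0.0026,0,0,0,11.4],
  [0.25,0.0276,0.003,0,0,0,12.3],
  [0.25,0.0295,0.0034,0,0,0,13.1],
])

```text
clock: 6.8
position: [0.4682, 0.2211, 0.0864]
ee_rot: [0.672, 0.74, 0.0, 0.0]
ft_force: [-0.8, 0.1, 0.1]
grip_width: 0.253
```

Emit:
servo_tool([
  [0.25,0.0019,0.0,0,0,0,0.85],
  [0.25,0.0038,0.0001,0,0,0,1.7],
  [0.25,0.0058,0.0001,0,0,0,2.5],
  [0.25,0.0077,0.0002,0,0,0,3.4],
  [0.25,0.0096,0.0004,0,0,0,4.2],
  [0.25,0.0115,0.0005,0,0,0,5.1],
  [0.25,0.0134,0.0007,0,0,0,5.9],
  [0.25,0.0153,0.0009,0,0,0,6.8],
  [0.25,0.0172,0.0011,0,0,0,7.6],
  [0.25,0.0191,0.0014,0,0,0,8.5],
  [0.25,0.021,0.0017,0,0,0,9.3],
  [0.25,0.0229,0.002,0,0,0,10.1],
  [0.25,0.0248,0.0024,0,0,0,11],
  [0.25,0.0267,0.0028,0,0,0,11.8],
  [0.25,0.0285,0.0032,0,0,0,12.7],
  [0.25,0.0304,0.0036,0,0,0,13.5],
  [0.25,0.0323,0.0041,0,0,0,14.4],
  [0.25,0.0341,0.0046,0,0,0,15.2],
  [0.25,0.036,0.0051,0,0,0,16.1],
  [0.25,0.0378,0.0056,0,0,0,16.9],
])

```text
clock: 9.3
position: [0.4701, 0.2596, 0.0863]
ee_rot: [0.774, 0.634, 0.0, 0.0]
ft_force: [-0.1, -0.4, -0.2]
grip_width: 0.246
```

Run:
```python
from h import *
p,d=eyes.camera("side"); cv2.imwrite("pics/s2.png",p)
```

```text
(no output)
```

View pics/s2.png

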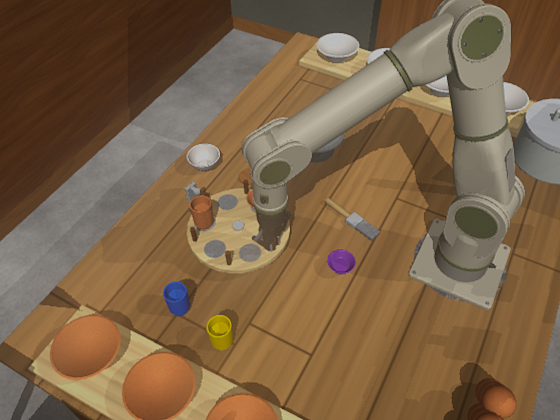

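Halfway round, the side view shows the cup standing at (202,212) and moving towards the pointer at (193,190). The bowl is partly hidden near (250,195).

Emit:
servo_tool([
  [0.25,0.0019,0.0,0,0,0,0.85],
  [0.25,0.0038,0.0001,0,0,0,1.7],
  [0.25,0.0058,0.0001,0,0,0,2.5],
  [0.25,0.0077,0.0002,0,0,0,3.4],
  [0.25,0.0096,0.0004,0,0,0,4.2],
  [0.25,0.0115,0.0005,0,0,0,5.1],
  [0.25,0.0134,0.0007,0,0,0,5.9],
  [0.25,0.0153,0.0009,0,0,0,6.8],
  [0.25,0.0172,0.0011,0,0,0,7.6],
  [0.25,0.0191,0.0014,0,0,0,8.5],
  [0.25,0.021,0.0017,0,0,0,9.3],
  [0.25,0.0229,0.002,0,0,0,10.1],
  [0.25,0.0248,0.0024,0,0,0,11],
  [0.25,0.0267,0.0028,0,0,0,11.8],
  [0.25,0.0285,0.0032,0,0,0,12.7],
  [0.25,0.0304,0.0036,0,0,0,13.5],
  [0.25,0.0323,0.0041,0,0,0,14.4],
  [0.25,0.0341,0.0046,0,0,0,15.2],
  [0.25,0.036,0.0051,0,0,0,16.1],
  [0.25,0.0378,0.0056,0,0,0,16.9],
])

```text
clock: 11.85
position: [0.4824, 0.2942, 0.0861]
ee_rot: [0.858, 0.513, -0.001, 0.001]
ft_force: [-6.5, -10.2, 7.5]
grip_width: 0.25
```

Emit:
servo_tool([
  [0.25,0.0019,0.0,0,0,0,0.85],
  [0.25,0.0038,0.0001,0,0,0,1.7],
  [0.25,0.0058,0.0001,0,0,0,2.5],
  [0.25,0.0077,0.0002,0,0,0,3.4],
  [0.25,0.0096,0.0004,0,0,0,4.2],
  [0.25,0.0115,0.0005,0,0,0,5.1],
  [0.25,0.0134,0.0007,0,0,0,5.9],
  [0.25,0.0153,0.0009,0,0,0,6.8],
  [0.25,0.0172,0.0011,0,0,0,7.6],
  [0.25,0.0191,0.0014,0,0,0,8.5],
  [0.25,0.021,0.0017,0,0,0,9.3],
  [0.25,0.0227,0.002,0,0,0,10.1],
  [0.25,0.0242,0.0023,0,0,0,10.7],
  [0.25,0.0255,0.0025,0,0,0,11.3],
  [0.25,0.0267,0.0028,0,0,0,11.8],
  [0.25,0.0276,0.003,0,0,0,12.3],
  [0.25,0.0283,0.0031,0,0,0,12.6],
  [0.25,0.029,0.0033,0,0,0,12.9],
  [0.25,0.0293,0.0034,0,0,0,13],
  [0.25,0.0295,0.0034,0,0,0,13.1],
])

```text
clock: 14.35
position: [0.4998, 0.3198, 0.0863]
ee_rot: [0.911, 0.412, 0.0, 0.0]
ft_force: [-0.2, -0.4, 0.7]
grip_width: 0.251
```

Run:
```python
from plan import *
o=monitor.get_obs(); a=np.radians(-161.4-60); print(np.array([.596,.234])+.13*np.array([np.cos(a),np.sin(a)]), o["position"],o["ft_force"],o["torque"])
p,d=eyes.camera("side"); q,d2=eyes.camera("top"); cv2.imwrite("pics/s3.png",np.hstack([cv2.resize(p[130:300,140:340],(400,340)),cv2.resize(q[80:250,140:340],(400,340))]))
```

```text
[0.49848556 0.31997054] [0.4998425  0.3198219  0.08628655] [-0.23523834 -0.44708981  0.69618142] [-0.00733051 -0.03437152  0.00254919]
```

View pics/s3.png

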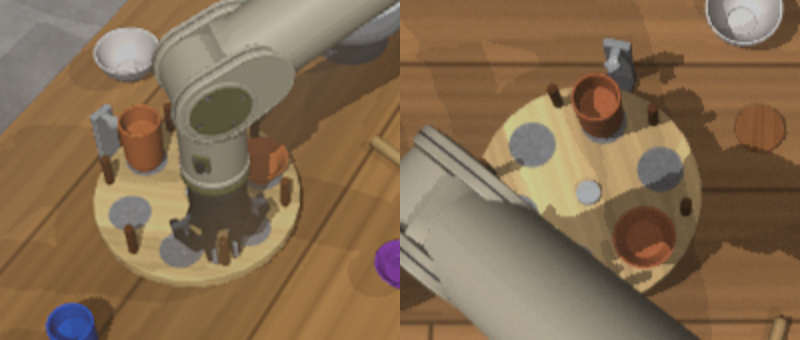

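Now the cup stands in front of the pointer, the bowl is on its pad, and the force is near zero. I open the jaws and lift straight up, then back off.

Emit:
servo_tool([
  [0.35,0,0,0,0,0,0],
  [0.5,0,0,0,0,0,0],
  [0.5,0,0,0,0,0,0],
  [0.5,0,0,-0.01,0,0,0],
  [0.5,0,0,-0.03,0,0,0],
  [0.5,0,0,-0.06,0,0,0],
  [0.5,0,0,-0.1,0,0,0],
  [0.5,0,0,-0.14,0,0,0],
  [0.5,0,0,-0.17,0,0,0],
  [0.5,0,-0.03,-0.18,0,0,0],
  [0.5,0,-0.05,-0.18,0,0,0],
  [0.5,0,-0.06,-0.18,0,0,0],
  [0.5,0,-0.06,-0.18,0,0,0],
])

```text
clock: 16.08
position: [0.4543, 0.3595, 0.2659]
ee_rot: [0.911, 0.413, -0.0, 0.0]
ft_force: [0.6, -0.4, 0.1]
grip_width: 0.501
```

Run:
```python
from plan import *
np.set_printoptions(precision=4,suppress=True)
o=monitor.get_obs(); print(o["clock"],o["position"])
C=np.array([.5965,.2342])
def posts(W,ok):
    rr=np.hypot(W[...,0]-C[0],W[...,1]-C[1]); m=ok&(abs(W[...,2]-.123)<.006)&(abs(rr-.13)<.02)
    n,l,s,ce=cv2.connectedComponentsWithStats(m.astype(np.uint8))
    for k in range(1,n):
        if s[k,4]>8: q=np.median(W[l==k],0); print(s[k,4],q,"th",np.degrees(np.arctan2(*(q[:2]-C)[::-1])).round(1))
p,d=eyes.camera("wrist")
i=eyes.camera_info("wrist"); K=np.array(i["intrinsics"]); T=np.array(i["tool_from_camera"])
v,u=np.indices(d.shape); P=np.stack([(u-K[0,2])/K[0,0]*d,(v-K[1,2])/K[1,1]*d,d],-1)
P=P@T[:3,:3].T+T[:3,3]; W=P@R.from_quat(o["ee_rot"]).as_matrix().T+o["position"]
print("wrist"); posts(W,d>0)
q,d2=eyes.camera("top"); print("top"); posts(cloud("top",d2),d2>0)
for c in ["top"]:
    for t in ["tall_cup","bowl"]: r=models.boxes_of(c,t)[0]; w=world(c,r["point"]); print(t,w,np.degrees(np.arctan2(*(w[:2]-C)[::-1])),np.hypot(*(w[:2]-C)))
s,_=eyes.camera("side")
cv2.imwrite("pics/s4.png",np.hstack([cv2.resize(s[130:300,140:340],(400,340)),cv2.resize(q[80:250,140:340],(400,340))]))
print(monitor.get_obs()["ft_force"])
```

```text
16.075 [0.4543 0.3595 0.2659]
wrist
179 [0.4996 0.3224 0.1248] th 137.7
149 [0.4739 0.1964 0.1247] th -162.9
161 [0.6212 0.3637 0.1244] th 79.2
top
26 [0.7206 0.2755 0.1252] th 18.4
26 [0.6947 0.149  0.1255] th -40.9
29 [0.624  0.3614 0.1254] th 77.8
27 [0.5731 0.1067 0.1248] th -100.4
27 [0.5013 0.3203 0.125 ] th 137.9
22 [0.4757 0.1928 0.1257] th -161.1
tall_cup [0.6283 0.4939 0.0656] 83.02267969906556 0.26163540773567634
bowl [ 0.7581 -0.1622  0.0263] -67.81955347308806 0.4280359760076606
[ 0.3367 -0.4136 -0.722 ]
```

View pics/s4.png

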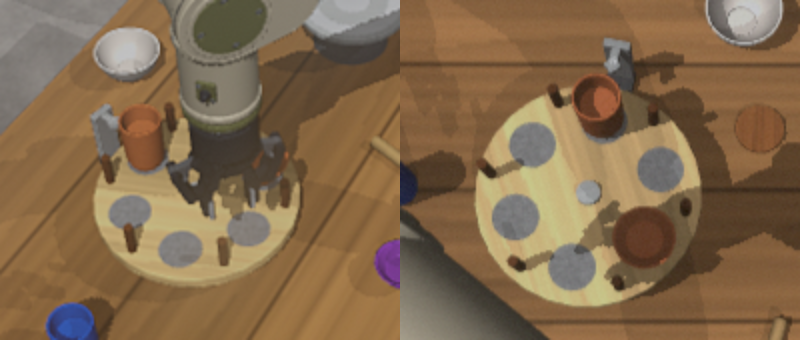

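```bash
python3 -c "
from workcell import ticket; print(ticket.hand_in())"
```

```text
the job is handed in; nothing more can be done
None
```

I turned the index table clockwise by one station, and it sits in its detent with the tall cup in front of the pointer. The job is handed in; the last clock I read was about 16.1 s of the 38 s allowed. I set the open jaws loosely around one post, led it round 60° at about 7°/s, then opened, lifted clear and backed off.

- **Wheel position:** in the top camera, all six posts are within about 1 mm of where posts stood at the start, so the wheel is seated one station on. Tool force was about 0.9 N at the end of the push. The highest of the readings at the end of each move was about 14 N, as it entered the notch.
- **Cup and bowl:** the last picture shows both upright on their pads, with the cup in front of the pointer.
- **Disagreements:** in the last top picture the detector's best hits were look-alikes: the blue cup, and a bowl-like thing well off the table. I judged the cup and bowl by the picture instead. The wrist camera put the posts 1 to 4 mm from the top camera's positions. The wrist camera also read higher than the top camera before the push, by less, so I put this down to calibration.

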